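# Unlatch the pen's display case

## Task

Two glass-lidded wooden display cases stand on the desk. Open the one that holds the pen: turn the brass latch knob on its front ledge a full quarter turn anticlockwise (seen from above), let go and draw clear so that the sprung lid can swing all the way up. Leave the case with the ink bottle latched.

Things in the scene. Friction and masses are not known exactly. Their poses are not given: they have to be found in the camera images.
- pen_knob (a point): Brass wing knob on the front ledge of the case holding a black pen (dark wood, 200x170 mm, lid top 80 mm high). Point on its vertical axis, 112 mm above the desk. Grip bar 44 long (y), 14 thick (x), 96 to 126 mm above the desk; axes turn with it. Below it a 39 mm steel cam tongue (top 85.5 mm high) points along +x, over the lid's edge when latched; that edge is 26 mm from the axis.
- pen_latch (a joint): Turn of that knob, rad: 0 latched (bar along the lid's edge), growing anticlockwise seen from above, stop at 1.60; starts at 0 to 0.2. Friction about 0.06 N m; it stays where it is left. The lid is freed at about 1.0.
- pen_lid (a joint): Angle of that case's glass lid, rad: 0 shut, 1.75 stop, fully open. Hinged along the case's back, 170 mm behind the knob's axis, front edge swinging up. Once freed and unobstructed a light spring (about 1 N at the front edge) opens it by itself in 2 to 4 s.
- ink_latch (a joint): Turn of the like knob on the other, equal case, which holds a square ink bottle, rad: 0 latched, starts at 0 to 0.2; to be left alone.

How it is judged (in metres and radians):
At the end, for the whole second after the job is handed in: The pen case's knob is turned to a quarter turn (more than 1.35 rad), its lid stands open by more than 1.4 rad and has come to rest (under 0.1 rad/s), and the ink case's knob is still latched (under 0.4 rad) (value of joint pen_latch above 1.35 rad and value of joint pen_lid above 1.4 rad and velocity of joint pen_lid below 0.1 rad/s and value of joint ink_latch below 0.4 rad); the robot touches nothing.
It fails at once if the latch of the ink bottle's case is turned (value of joint ink_latch above 0.4 rad).
It also fails if it takes over 32 s, if anything falls off the work surface, if the arm or the gripper's body presses on something with over 40 N, if the wrist force passes 120 N, or if a joint passes its speed limit or range.

## Robot

A 6-joint arm with a two-finger parallel gripper is mounted at the origin on the work surface; the furniture and walls round the work are solid. World frame = base frame: x ahead of the robot, y to its left, z up, the work surface at z = 0. Lengths are in mm, angles in degrees, forces in N, time in s.
With the tool pointing down it reaches from about 350 to 850 mm from the base axis. Payload 8.1 kg.
Tool frame: the origin (TCP) lies at the very end of the fingers, on their centre line; the grasp point (between the pads) lies 19 mm behind it (pinch_z is the z of the grasp point in the tool frame, in mm); z points along the fingers, y is the direction in which the jaws open and shut (so a half turn about z gives the same grasp; the last joint's range is limited). The gripper opens to 85 mm and grips with 20 to 120 N. Pads are 22 mm wide; open, the fingers measure 114 mm over their backs; the gripper's body (76 mm by 85 mm) begins 54 mm behind the grasp point. The pads swing forward as they close: fully open they stand 13 mm farther back than shut.
Start: joints at [-75.367, 7.471, 85.268, -0, 87.261, -4.893], TCP at [200.565, -565.49, 231.292] pointing down, gripper open.
Joint ranges: [-169.43, 169.43], [-51.17, 129.36], [1.28, 143.12], [-76.62, 256.62], [0, 156.53], [-152.29, 152.29]. Speed limits (degrees/s): [136.94, 136.94, 159.86, 180, 180, 180].

## Interface

Orientations are given as [roll, pitch, yaw] about the fixed x, y, z axes, in that order (R = Rz(yaw) Ry(pitch) Rx(roll)).
In Python, from bench import * gives the robot as it stands.
- The arm moves only by the shell command python3 -m creep 'ROWS' [FORCE]. ROWS is a JSON object of lists of equal length, an entry for each row: "translation": the shift along the tool's x, y, z in mm, a list of three; "rotation": the turn, a rotation vector about the tool's x, y, z in rad, a list of three; "claw": the finger opening in mm, from 0 to 85.4. In form: {"translation": [[dx, dy, dz], ...], "rotation": [[ax, ay, az], ...], "claw": [claw, ...]}. A call has 1 to 10 rows; each row shifts and turns the commanded pose from where the row before left it, along the tool's axes as they then stand; what a row does not reach is not made up. A row lasts 1/10 s, in which the tool goes at most 50 mm and 8.59 degrees, less where a joint would pass 70% of its speed; a pose out of reach is approached as far as the arm can. A call is refused whole if a number of a shift passes 50 or a number of a turn 0.15, either way. A call with a gripper value outside its range is refused whole. The fingers move at their own pace and stop on an object; FORCE is the grip in N (left out, the last holds). Time passes only in rows, so rows that do not move let the fingers close. It gives the time, the measured TCP pose, the force and the opening at its end, in the units of the state.
- sense(): the state, without advancing time (a new reading comes with each control period).
- snapshot(name): name is "scene" or "top" or "wrist"; returns a dict with "frame" (400x640x3 uint8, red, green, blue), "intrinsics" (3x3 intrinsics, pixels), "dist" ([k1, k2, p1, p2, k3] as OpenCV has them; the pictures are not rectified), "extrinsics" (4x4, takes a point from camera to world coordinates). Camera axes: x right, y up, looking along -z (the intrinsics and any distortion apply to the point x, -y, -z); pixel columns grow to the right and rows downward; lengths in mm; the calibration is good to about 2 mm. A picture is of the moment at which its call begins. There is no depth.
- hand_in(): hands the job in, once; it reports no verdict.
The state is a dict: "time": time; "joint_pos": joint angles; "qd": joint speeds; "joint_efforts": joint torques, N m; "tool_pos": TCP position; "tcp_rot": TCP orientation; "ft_force": force on the tool from outside, world axes, zero at the start; "wrist_torque": the same for the moment, N m; "finger_gap": finger opening in mm.
Only numpy, scipy, OpenCV 4.12 (cv2) and the standard library are available. Lean on these libraries where they do the work, as an engineer would, in place of code of your own. Each camera call takes 0.05 s, during which the arm holds its last target.

## Working session

There is one attempt and no reset: what is moved stays moved. The work goes in short steps, Python scripts to look and compute and a shell command to move; the robot and the scene stay as the last step left them, time stands still between calls to the robot, and variables do not carry over. Pictures are saved under pics/ and viewed, and the job is handed in when it is done.

```bash
mkdir -p pics; python3 - <<'E'
from bench import *
import cv2
print(sense())
for n in ["scene","top","wrist"]:
    s=snapshot(n); cv2.imwrite(f"pics/{n}0.png",s["frame"][:,:,::-1]); print(n,s["intrinsics"],s["dist"],s["extrinsics"])
E
```

```text
{'time': 0.0, 'joint_pos': array([-7.53668121e+01,  7.51455786e+00,  8.53281630e+01,  2.82961454e-04,
        8.72603049e+01, -4.89128956e+00]), 'qd': array([-0.14373979,  0.10017667, -0.07015449, -0.06683905,  0.01338884,
       -0.08290248]), 'joint_efforts': array([ 1.97832342e-03, -5.69405723e+01, -5.00545406e+01,  1.36505651e-04,
        1.52164930e-02, -1.18570472e-05]), 'tool_pos': array([ 200.4312739 , -564.96920422,  230.26084978]), 'tcp_rot': array([-1.79897374e+02, -9.06611662e-03,  1.95244555e+01]), 'ft_force': array([ 0.40422772, -0.80045425, -0.08694452]), 'wrist_torque': array([-0.0224659 , -0.03261041,  0.00485196]), 'finger_gap': 85.21738311166398}
scene [[509.88156676   0.         320.40313374]
 [  0.         509.88156676 197.40042916]
 [  0.           0.           1.        ]] [-0.08275054  0.          0.          0.          0.        ] [[-8.91128975e-01  2.78637151e-01 -3.58120773e-01  8.98559831e+01]
 [-4.53284408e-01 -5.10911155e-01  7.30412922e-01  8.68534535e+02]
 [ 2.05522778e-02  8.13222681e-01  5.81589610e-01  8.32017738e+02]
 [ 0.00000000e+00  0.00000000e
[... 263 characters left out ...]
1 -1.72715806e-01  3.54416765e+02]
 [-9.99951616e-01 -9.07879023e-03 -3.78686715e-03  4.33020831e+00]
 [-5.29787549e-03  1.72676063e-01  9.84964421e-01  1.14444722e+03]
 [ 0.00000000e+00  0.00000000e+00  0.00000000e+00  1.00000000e+00]]
wrist [[297.83127685   0.         324.53836956]
 [  0.         297.83127685 196.35256314]
 [  0.           0.           1.        ]] [-0.03377028  0.          0.          0.          0.        ] [[ 3.34122768e-01  9.00766437e-01  2.77455946e-01  2.71899275e+02]
 [-9.42527474e-01  3.19936831e-01  9.63451316e-02 -5.39367541e+02]
 [-1.98391503e-03 -2.93700954e-01  9.55895294e-01  3.72792025e+02]
 [ 0.00000000e+00  0.00000000e+00  0.00000000e+00  1.00000000e+00]]
```

View pics/scene0.png

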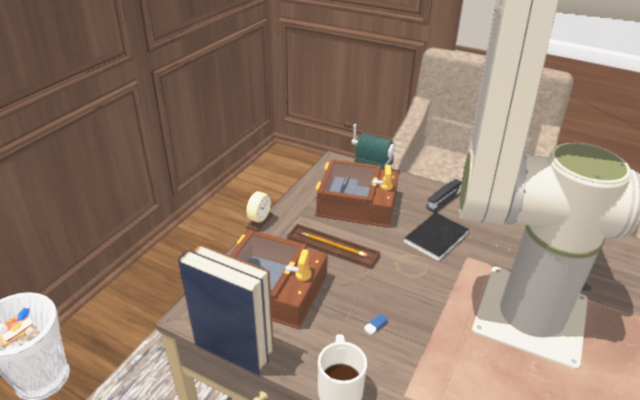

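View pics/top0.png

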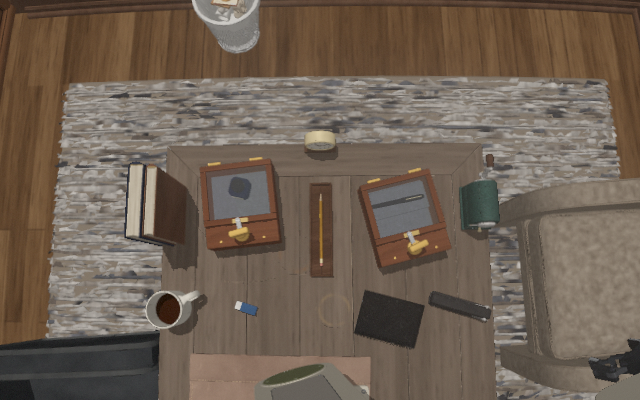

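The pen is in the right-hand case in the top view (knob near 416,243). The ink bottle is in the left-hand case (knob near 238,232). I'll enlarge the pen case.

```bash
python3 - <<'E'
import cv2
a=cv2.imread("pics/top0.png")[155:275,350:510]
cv2.imwrite("pics/topc.png",cv2.resize(a,None,fx=5,fy=5,interpolation=cv2.INTER_CUBIC))
a=cv2.imread("pics/scene0.png")[140:240,300:430]
cv2.imwrite("pics/scenec.png",cv2.resize(a,None,fx=6,fy=6,interpolation=cv2.INTER_CUBIC))
E
```

```text
(no output)
```

View pics/topc.png

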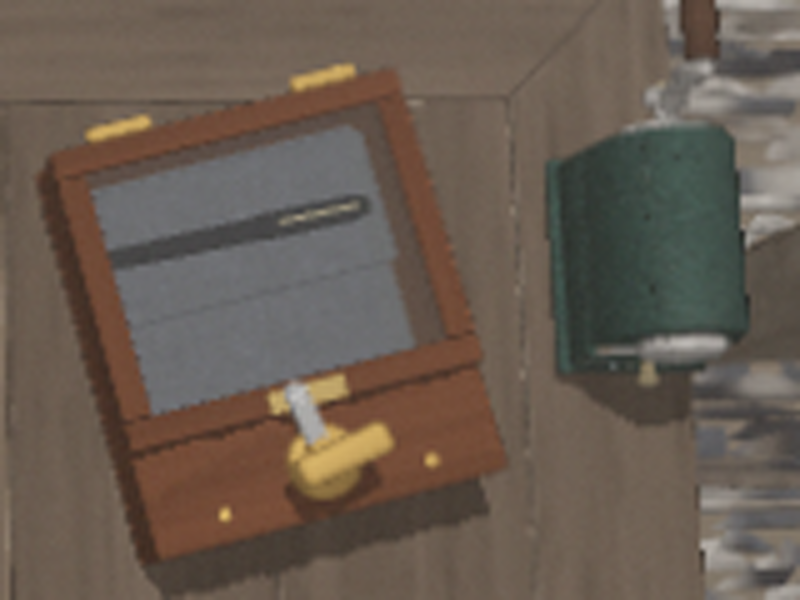

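View pics/scenec.png

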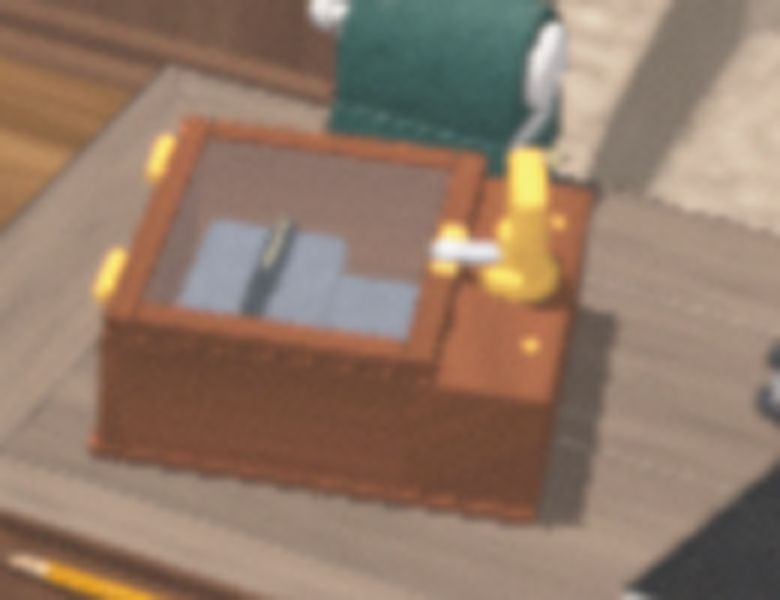

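View pics/wrist0.png

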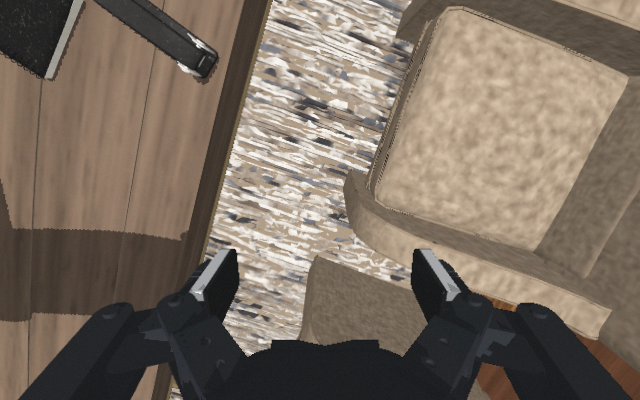

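```bash
cat > h.py <<'E'
import numpy as np, cv2
from bench import *
def ray(s,px):
    K=np.array(s["intrinsics"]);d=np.array(s["dist"]);T=np.array(s["extrinsics"])
    u=cv2.undistortPoints(np.array([[px]],float),K,d)[0,0]
    return T[:3,3],T[:3,:3]@np.array([u[0],-u[1],-1])
def atz(s,px,z):
    o,r=ray(s,px); return o+r*(z-o[2])/r[2]
def proj(s,p):
    K=np.array(s["intrinsics"]);d=np.array(s["dist"]);T=np.array(s["extrinsics"])
    q=T[:3,:3].T@(np.array(p,float)-T[:3,3]); q=q*[1,-1,-1]
    return cv2.projectPoints(q[None],np.zeros(3),np.zeros(3),K,d)[0][0,0]
E
python3 - <<'E'
from h import *
t=snapshot("top"); s=snapshot("scene")
np.set_printoptions(precision=1,suppress=True)
f=lambda x,y:(350+x/5-.4,155+y/5-.4)
g=lambda x,y:(300+x/6-.4,140+y/6-.4)
for n,p,z in [("BL",(52,158),80),("BR",(398,75),80),("FR",(480,352),80),("FL",(133,440),80),("barL",(303,472),126),("barR",(388,432),126),("tongue tip",(295,385),85.5),("screwL",(225,514),80),("screwR",(432,460),80),("plateL",(270,403),81),("plateR",(347,382),81),("ledgeFL",(160,560),80),("ledgeFR",(505,468),80)]:
    print(n,atz(t,f(*p),z))
for n,p,z in [("far",(528,152),126),("near",(528,205),126),("tip",(435,250),85.5),("screwL",(530,345),80),("screwR",(559,222),80),("FLlid",(430,375),80),("BL",(110,305),80),("BR",(190,120),80)]:
    print("sc",n,atz(s,g(*p),z))
E
```

```text
BL [569.3 -94.7  80. ]
BR [ 607.8 -259.1   80. ]
FR [ 476.3 -290.9   80. ]
FL [ 437.7 -128.6   80. ]
barL [ 419.2 -197.   126. ]
barR [ 436.2 -235.3  126. ]
tongue tip [ 461.5 -202.9   85.5]
screwL [ 403.5 -169.7   80. ]
screwR [ 426.8 -266.    80. ]
plateL [ 453.8 -191.9   81. ]
plateR [ 463.1 -227.9   81. ]
ledgeFL [ 383.1 -139.4   80. ]
ledgeFR [ 422.6 -299.8   80. ]
sc far [ 435.8 -233.8  126. ]
sc near [ 420.5 -193.5  126. ]
sc tip [ 462.6 -200.    85.5]
sc screwL [ 402.  -159.7   80. ]
sc screwR [ 424.6 -256.2   80. ]
sc FLlid [ 431.4 -119.1   80. ]
sc BL [ 572.6 -100.5   80. ]
sc BR [ 609.4 -254.8   80. ]
```

Both views agree. The bar is centred at about (428, -215), with its long axis about 22° off y. The case yaw is about 13.4°, so the latch starts near 0.15 rad. I'll approach above it first.

```bash
python3 -m creep '{"translation":[[20,-15,0],[35,-26,0],[35,-27,0],[35,-27,0],[35,-27,0],[35,-27,0],[35,-27,0],[35,-27,0],[35,-27,0],[33,-24,0]],"rotation":[[0,0,0],[0,0,0],[0,0,0],[0,0,0],[0,0,0],[0,0,0],[0,0,0],[0,0,0],[0,0,0],[0,0,0]],"claw":[85,85,85,85,85,85,85,85,85,85]}' 40
python3 -m creep '{"translation":[[0,0,0],[0,0,0],[0,0,0],[0,0,0],[0,0,0],[0,0,0],[0,0,0],[0,0,0],[0,0,0],[0,0,0]],"rotation":[[0,0,-0.14],[0,0,-0.14],[0,0,-0.14],[0,0,-0.14],[0,0,-0.14],[0,0,-0.14],[0,0,-0.14],[0,0,-0.14],[0,0,-0.14],[0,0,-0.14]],"claw":[85,85,85,85,85,85,85,85,85,85]}'
```

```text
time: 1.25
tool_pos: [430.2, -212.9, 231.5]
tcp_rot: [180.0, -0.0, 19.5]
ft_force: [-0.3, -0.5, 0.0]
finger_gap: 84.9
time: 2.25
tool_pos: [429.4, -214.7, 231.2]
tcp_rot: [-180.0, -0.0, 100.1]
ft_force: [0.1, 0.6, 0.5]
finger_gap: 85.1
```

```bash
python3 -m creep '{"translation":[[0,0,15],[0,0,20],[0,0,10],[0,0,0]],"rotation":[[0,0,-0.1],[0,0,-0.11],[0,0,0],[0,0,0]],"claw":[85,85,85,85]}'
python3 - <<'E'
from h import *
np.set_printoptions(precision=1,suppress=True)
for n in ["wrist","top","scene"]:
    s=snapshot(n); cv2.imwrite(f"pics/{n}1.png",s["frame"][:,:,::-1])
    if n=="wrist":
        import pickle; pickle.dump(s,open("w1.pkl","wb"))
st=sense(); print(st["tool_pos"],st["tcp_rot"],st["joint_pos"])
E
```

```text
time: 2.65
tool_pos: [428.5, -214.1, 184.5]
tcp_rot: [-179.9, -0.2, 111.6]
ft_force: [-0.2, -0.5, 0.2]
finger_gap: 84.9
[ 429.9 -215.   187.2] [180.    0.  111.7] [-32.7 -10.  107.1   0.   82.8 -54.4]
```

View pics/wrist1.png

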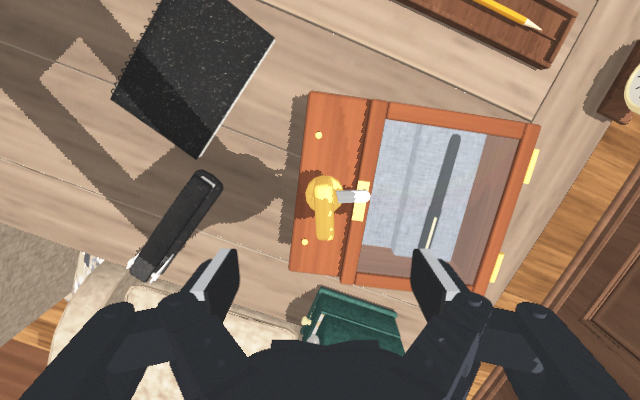

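```bash
python3 - <<'E'
from h import *
import pickle
np.set_printoptions(precision=1,suppress=True)
s=pickle.load(open("w1.pkl","rb"))
a=s["frame"][150:260,270:400,::-1]
cv2.imwrite("pics/w1c.png",cv2.resize(a,None,fx=5,fy=5,interpolation=cv2.INTER_CUBIC))
for p in [(419.5,-195.3,126),(436,-234.5,126),(428,-215,112)]: print(p,proj(s,p), (proj(s,p)-[270,150]+.5)*5)
E
```

```text
(419.5, -195.3, 126) [321.4 187. ] [259.6 187.6]
(436, -234.5, 126) [322.8 242.4] [266.7 464.5]
(428, -215, 112) [322.6 209.3] [265.3 298.9]
```

View pics/w1c.png

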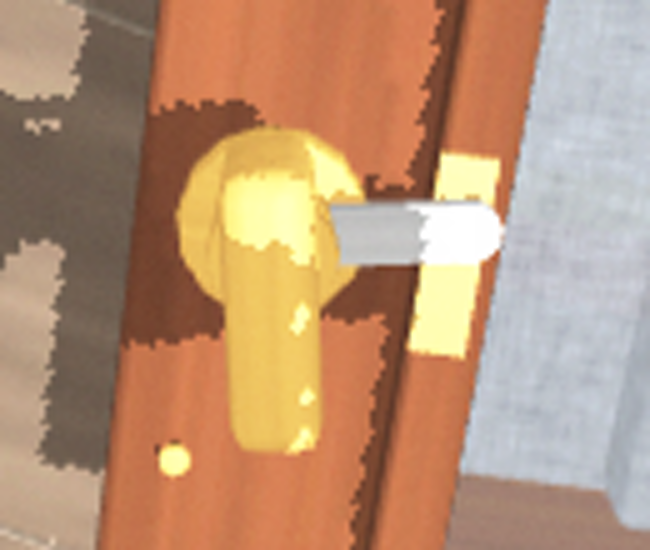

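The wrist view agrees with the estimate: the bar's top runs from about (323,186) to (325,240), within about 1.5 mm. I'll descend and grip.

```bash
python3 -m creep '{"translation":[[0,0,15],[0,0,25],[0,0,25],[0,0,15],[0,0,8],[0,0,0],[0,0,0]],"rotation":[[0,0,0],[0,0,0],[0,0,0],[0,0,0],[0,0,0],[0,0,0],[0,0,0]],"claw":[85,85,85,85,85,85,85]}'
python3 -m creep '{"translation":[[0,0,0],[0,0,0],[0,0,0],[0,0,0],[0,0,0],[0,0,0],[0,0,0],[0,0,0]],"rotation":[[0,0,0],[0,0,0],[0,0,0],[0,0,0],[0,0,0],[0,0,0],[0,0,0],[0,0,0]],"claw":[40,10,5,5,5,5,5,5]}' 40
python3 - <<'E'
from h import *
for n in ["scene"]:
    s=snapshot(n); cv2.imwrite("pics/s2.png",cv2.resize(s["frame"][100:260,250:506,::-1],None,fx=3,fy=3))
E
```

```text
time: 3.5
tool_pos: [429.9, -215.1, 98.9]
tcp_rot: [180.0, 0.0, 111.8]
ft_force: [-0.5, 1.5, 0.1]
finger_gap: 84.8
time: 4.3
tool_pos: [428.6, -215.2, 98.7]
tcp_rot: [-179.9, -0.0, 111.8]
ft_force: [-7.7, -1.2, 7.3]
finger_gap: 13.3
```

View pics/s2.png

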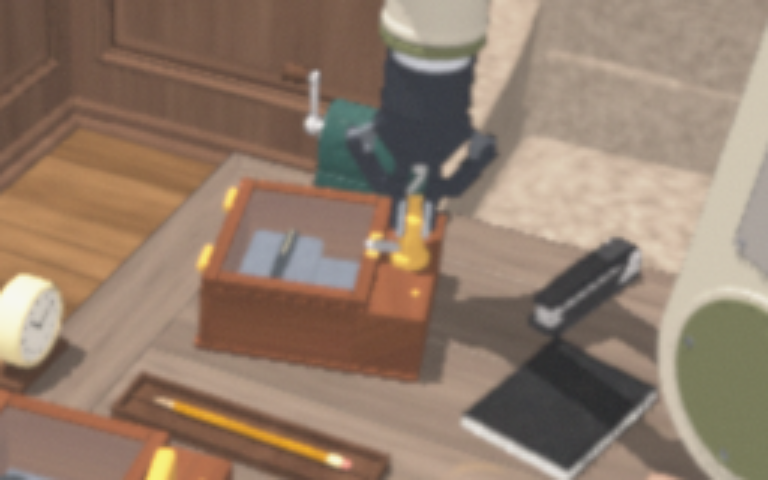

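The pads hold the bar (13.3 mm gap). Now I'll turn it anticlockwise.

```bash
python3 -m creep '{"translation":[[0,0,0],[0,0,0],[0,0,0],[0,0,0],[0,0,0]],"rotation":[[0,0,-0.06],[0,0,-0.12],[0,0,-0.12],[0,0,-0.12],[0,0,-0.12]],"claw":[5,5,5,5,5]}'
python3 -m creep '{"translation":[[0,0,0],[0,0,0],[0,0,0],[0,0,0],[0,0,0],[0,0,0],[0,0,0],[0,0,0]],"rotation":[[0,0,-0.12],[0,0,-0.12],[0,0,-0.12],[0,0,-0.12],[0,0,-0.12],[0,0,-0.12],[0,0,-0.1],[0,0,0]],"claw":[5,5,5,5,5,5,5,5]}'
python3 - <<'E'
from h import *
s=snapshot("scene"); cv2.imwrite("pics/s3.png",cv2.resize(s["frame"][100:260,250:506,::-1],None,fx=3,fy=3))
print(sense()["wrist_torque"])
E
```

```text
time: 4.85
tool_pos: [428.9, -214.9, 98.7]
tcp_rot: [-180.0, -0.1, 143.0]
ft_force: [-6.7, 1.1, 6.3]
finger_gap: 13.6
time: 5.65
tool_pos: [429.0, -214.2, 98.7]
tcp_rot: [179.9, -0.1, -170.1]
ft_force: [-5.0, 4.2, 7.7]
finger_gap: 13.3
[0.76735605 0.90296312 0.03244713]
```

View pics/s3.png

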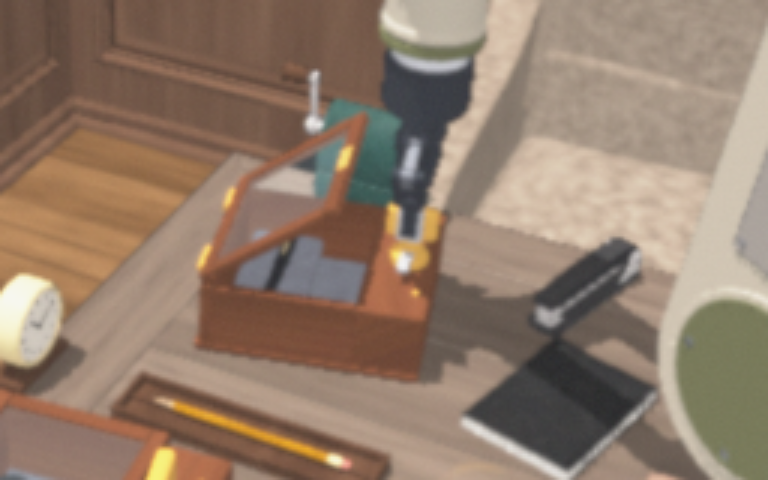

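The lid is already rising and the knob stands at about 1.5 rad. I'll release it and draw straight up.

```bash
python3 -m creep '{"translation":[[0,0,0],[0,0,0],[0,0,0],[0,0,0],[0,0,0]],"rotation":[[0,0,0],[0,0,0],[0,0,0],[0,0,0],[0,0,0]],"claw":[25,50,60,60,60]}'
python3 -m creep '{"translation":[[0,0,-10],[0,0,-20],[0,0,-30],[5,0,-30],[10,0,-30],[15,0,-20],[15,0,-20],[10,0,-10],[0,0,0],[0,0,0]],"rotation":[[0,0,0],[0,0,0],[0,0,0],[0,0,0],[0,0,0],[0,0,0],[0,0,0],[0,0,0],[0,0,0],[0,0,0]],"claw":[60,60,60,60,60,60,60,60,60,60]}'
python3 -m creep '{"translation":[[0,0,0],[0,0,0],[0,0,0],[0,0,0],[0,0,0],[0,0,0],[0,0,0],[0,0,0],[0,0,0],[0,0,0]],"rotation":[[0,0,0],[0,0,0],[0,0,0],[0,0,0],[0,0,0],[0,0,0],[0,0,0],[0,0,0],[0,0,0],[0,0,0]],"claw":[60,60,60,60,60,60,60,60,60,60]}'
python3 -m creep '{"translation":[[0,0,0],[0,0,0],[0,0,0],[0,0,0],[0,0,0],[0,0,0],[0,0,0],[0,0,0],[0,0,0],[0,0,0]],"rotation":[[0,0,0],[0,0,0],[0,0,0],[0,0,0],[0,0,0],[0,0,0],[0,0,0],[0,0,0],[0,0,0],[0,0,0]],"claw":[60,60,60,60,60,60,60,60,60,60]}'
python3 - <<'E'
from h import *
for n in ["scene","top"]:
    s=snapshot(n); cv2.imwrite(f"pics/{n}4.png",s["frame"][:,:,::-1])
    if n=="scene": cv2.imwrite("pics/s4.png",cv2.resize(s["frame"][90:290,220:476,::-1],None,fx=3,fy=3))
E
```

```text
time: 6.2
tool_pos: [429.5, -214.8, 98.2]
tcp_rot: [-180.0, -0.0, -170.3]
ft_force: [-0.0, -0.0, -0.9]
finger_gap: 60.1
time: 7.2
tool_pos: [375.4, -224.0, 267.9]
tcp_rot: [180.0, 0.0, -170.3]
ft_force: [-0.7, 0.3, -0.8]
finger_gap: 59.7
time: 8.2
tool_pos: [375.3, -224.1, 268.3]
tcp_rot: [-180.0, 0.0, -170.3]
ft_force: [-0.3, 0.5, -0.2]
finger_gap: 59.7
time: 9.2
tool_pos: [375.3, -224.0, 268.3]
tcp_rot: [180.0, 0.0, -170.3]
ft_force: [0.0, -0.2, -0.5]
finger_gap: 60.1
```

View pics/s4.png

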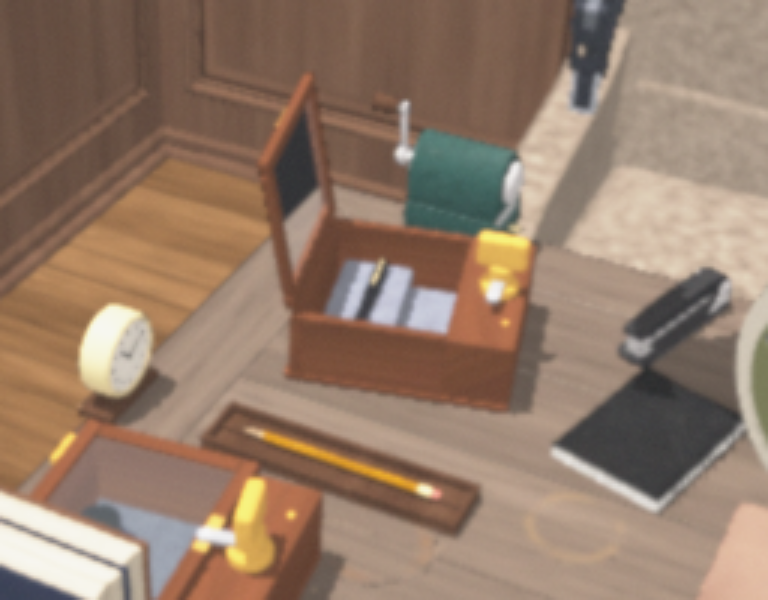

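View pics/top4.png

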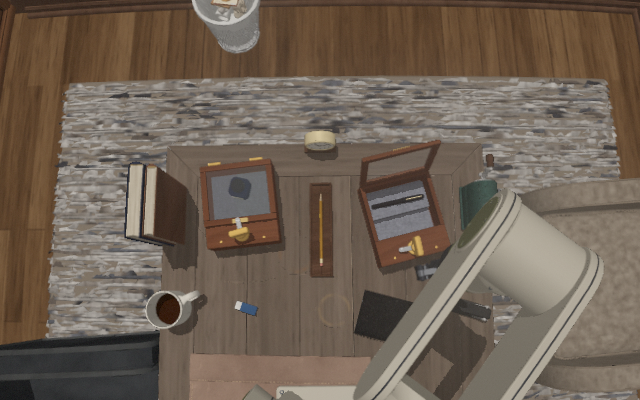

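The lid now stands about upright. I'll wait, then check that it's at rest and measure the knob angle.

```bash
for i in 1 2; do python3 -m creep '{"translation":[[0,0,0],[0,0,0],[0,0,0],[0,0,0],[0,0,0],[0,0,0],[0,0,0],[0,0,0],[0,0,0],[0,0,0]],"rotation":[[0,0,0],[0,0,0],[0,0,0],[0,0,0],[0,0,0],[0,0,0],[0,0,0],[0,0,0],[0,0,0],[0,0,0]],"claw":[60,60,60,60,60,60,60,60,60,60]}' | head -1; done
python3 - <<'E'
from h import *
a=cv2.imread("pics/scene4.png")
s=snapshot("scene");b=s["frame"][:,:,::-1]
cv2.imwrite("pics/s5.png",cv2.resize(b[90:290,220:476],None,fx=3,fy=3))
print("diff", cv2.absdiff(a,np.ascontiguousarray(b))[90:290,220:420].max(axis=2).__gt__(25).sum())
t=snapshot("top")["frame"][135:275,350:470,::-1]
cv2.imwrite("pics/t5.png",cv2.resize(t,None,fx=4,fy=4,interpolation=cv2.INTER_CUBIC))
E
```

```text
time: 10.3
time: 11.3
diff 0
```

View pics/s5.png

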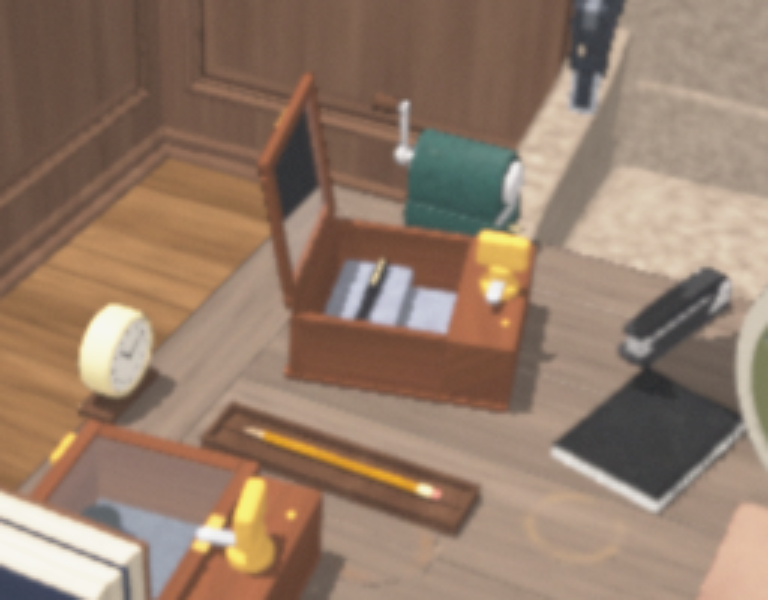

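View pics/t5.png

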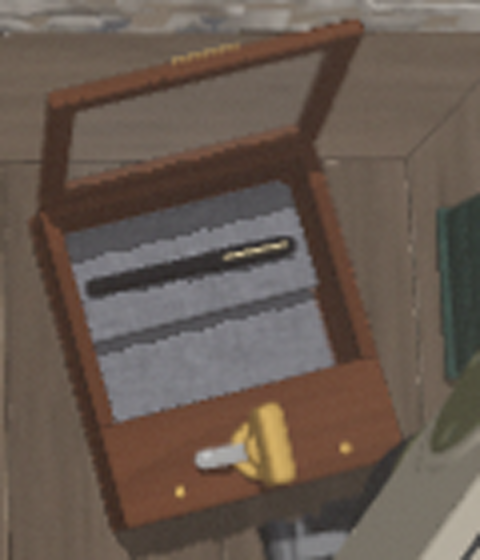

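The lid is at rest: no pixels changed over 2 s, and it leans back past vertical. The tongue lies within a few degrees of parallel to the ledge edge, so the knob is at about 1.5 rad. The ink case's tongue still sits over its lid.

```bash
python3 - <<'E'
from h import *
np.set_printoptions(precision=2,suppress=True)
s=snapshot("scene")
ax=np.array([429,-215.]);c,sn=np.cos(np.radians(13.4)),np.sin(np.radians(13.4))
for a in (1.4,1.55,1.75):
    for y in (100,-100):
        r=170-144*np.cos(a)
        p=[ax[0]+c*r-sn*y,ax[1]+sn*r+c*y,80+144*np.sin(a)]
        print(a,y,(proj(s,p)-[220,90])*3)
print(hand_in())
E
```

```text
1.4 100 [315.69 173.71]
1.4 -100 [366.1   66.28]
1.55 100 [289.5  167.81]
1.55 -100 [342.86  61.28]
1.75 100 [254.71 165.49]
1.75 -100 [311.87  59.7 ]
the job is handed in; nothing more can be done
None
```

The pen case is open and the ink case was left latched. I handed the job in at about 11.5 s of the 32 s allowed; no verdict is reported.

I found the pen case's knob at about (429, -215) mm. I gripped its bar, turned it about 78° anticlockwise, let go, and drew up and back about 170 mm.

Last checks before handing in:
- **Pen knob:** it stands at about 1.5 rad, both from the gripper's yaw at release and from the picture, where the tongue is within a few degrees of parallel to the lid's edge. The joint itself could not be read directly.
- **Pen lid:** its corners in the picture, about (263,163) and (308,75), match the projection for about 1.7 to 1.75 rad. The second corner is about 15 px (about 5 px in the original picture) lower than projected. There was no pixel change over 2 s, so it is at rest.
- **Ink case:** its lid is shut, with the tongue still over the lid's edge.
- **Contact:** the wrist force was about 0 after I drew clear, and the gripper touches nothing. No check failed.

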